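Turn the toppings carousel and weigh the spice jar

TASK

Turn the wooden toppings carousel under the wire shelf until the bay with the red-capped spice jar stands at the red mark on the foot. Then take that jar out and stand it upright on the plate of the coffee scale so that what is left can be weighed, leaving its empty bay at the mark and the other three toppings standing in their bays.

Things in the scene. Friction and masses are not known exactly. Their poses are not given: they have to be found in the camera images.
- carousel: Fixed round dark steel foot of the carousel, 352 mm across, 10 mm high, on the table. Origin: centre of its underside, on the turning axis; z up. Its -x axis points from the centre to the red index mark, a 22 mm wide red block at the foot's front edge, which faces roughly towards the robot.
- tray: The carousel's wooden tray, turning about the vertical axis through the foot's centre. Origin on that axis at table level, z up; its -x axis points to the middle of the spice jar's bay, so its yaw equals the foot's when that bay is at the mark. No stops; starts 0.8 to 5.5 rad away. Slight bearing drag (0.09 N m, under 1 N at the rim): pushed slowly, it stops within a few degrees when let go.
- divider_end (a point): Top outer end of one of the tray's four upright wooden dividers (7 mm thick, spokes from the 48 mm hub to 158 mm from the axis, tops 84 mm and hub 95 mm above the table), one every 90 degrees, each midway between two bays; this one bounds the spice jar's bay, counter-clockwise from it. Push a divider near its outer end to turn the tray.
- bay (a point): Centre of the spice jar's bay, on the tray's surface 95 mm from the axis, 30 mm above the table; turns with the tray. The tray is a bamboo disc, 330 mm across, with a 5 mm thick rim that rises to 38 mm above the table.
- mark (a point): The point that the bay must come to: 95 mm from the carousel's axis in the direction of the red mark, 30 mm above the table; fixed.
- jar_mid (a point): Centre, half-way up, of the small spice jar with the red cap: 44 mm in diameter, 90 mm high, upright, loose (about 0.1 kg), in the middle of its bay. z along the jar.
- shaker: Steel powder shaker with a white lid, 61 mm in diameter, 82 mm high, standing loose in another bay. Origin: centre of its underside, z up.
- berry_cup: Clear cup of red berries with a lid, 79 mm in diameter, 70 mm high, standing loose in another bay. Origin: centre of its underside, z up.
- tub: Flat white tub, 71 mm in diameter, 32 mm high, standing loose in another bay. Origin: centre of its underside, z up.
- riser: Fixed chrome wire shelf over the carousel. Origin: on the carousel's axis at table level; -x is its open front, on the mark's side. Legs 10 mm thick at x -70 and +110, y -190 and +190 mm; its wire deck, underside 365 mm high, runs from x -145 to +110, so the tool must lean in from the front, tilted some 25 to 40 degrees. Cups and a tin on the deck's rear reach 520 mm.
- plate (a point): Centre of the coffee scale's upper surface (black, loose, 0.5 kg, 190 x 130 x 30 mm): the raised plate is 132 mm along the scale's x and 130 mm along its y, its top 29 mm above the table; this point lies on the plate. The lower part with lit display and keys lies on its -x side. z up.
- cup: White espresso cup, 61 x 79 x 56 mm, standing loose on the table: a bystander. Origin at its underside.

How it is judged:
On the way:
1. The carousel is turned so that the spice jar, still in its bay, stands at the red mark (bay centre within 18 mm), and rests there (horizontal distance between bay and mark below 0.018 m and distance between jar_mid and bay below 0.06 m and angular speed of tray below 0.1 rad/s), for 0.3 s.
At the end, for the whole second after the job is handed in: The spice jar stands upright (within 6 degrees) and at rest on the scale's plate, its centre within 50 mm of the plate's centre along both sides; its empty bay is within 18 mm of the mark with the tray at rest; the shaker, berry cup and tub stand upright on the tray, within 145 mm of its axis (x of jar_mid in the frame of plate between -0.05 and 0.05 m and y of jar_mid in the frame of plate between -0.05 and 0.05 m and z of jar_mid in the frame of plate between 0.037 and 0.053 m and angle between jar_mid's own z axis and vertical below 0.1 rad and horizontal distance between bay and mark below 0.018 m and angular speed of tray below 0.1 rad/s and angle between each of shaker, berry_cup, tub's own z axis and vertical below 0.15 rad and horizontal distance between each of shaker, berry_cup, tub and carousel below 0.145 m); the robot touches nothing.
It fails at once if A topping in another bay is tipped over (angle between any of shaker, berry_cup, tub's own z axis and vertical above 0.6 rad).
It fails at once if The espresso cup is pushed more than 30 mm (distance of cup from where it was at the start of the episode above 0.03 m).
It also fails if it takes over 72 s, if anything falls off the work surface, if the arm or the gripper's body presses on something with over 40 N, if the wrist force passes 120 N, or if a joint passes its speed limit or range.

ROBOT

A 7-joint arm with a two-finger parallel gripper is mounted at the origin on a cart in front of the work surface, level with it; the furniture and walls round the work are solid. World frame = base frame: x ahead of the robot, y to its left, z up, the work surface at z = 0. Lengths are in m, angles in rad, forces in N, time in s.
With the tool pointing down it reaches from about 0.4 to 0.85 m from the base axis. Payload 10.4 kg.
Tool frame: the origin (TCP) lies midway between the tips of the shut fingers; the grasp point (between the pads) lies 19 mm behind it; z points along the fingers, x is the direction in which the jaws open and shut, and the axes are right-handed (so a half turn about z gives the same grasp; the last joint's range is limited). The gripper opens to 85 mm and grips with 20 to 120 N. Pads are 22 mm wide; open, the fingers measure 114 mm over their backs; the gripper's body (76 mm by 85 mm) begins 54 mm behind the grasp point. The pads swing forward as they close: fully open they stand 13 mm farther back than shut.
Start: joints at [-1.149, 0.332, -0.065, 1.46, 0.022, 1.35, -0.088], TCP at [0.269, 0.564, 0.231] pointing down, gripper open.
Joint ranges: [-2.6, 2.6], [-0.5, 2.12], [-1.47, 1.34], [0.16, 2.42], [-1.27, 4.41], [0.06, 2.06], [-2.6, 2.6]. Speed limits (rad/s): [2.22, 2.22, 2.79, 2.79, 3.14, 3.14, 3.14].

INTERFACE

Orientations are given as a unit quaternion [x, y, z, w].
In Python, from workcell import monitor, eyes, ticket, models gives the robot as it stands.
- The arm moves only by the tool servo_tool, never from a script. Its argument "motion" is a list of rows, each a list of 7 numbers: the opening, from 0 (shut) to 1 (fully open), then the shift along the tool's x, y, z in m, then the turn, a rotation vector about the tool's x, y, z in degrees. In form: [[fingers, tx, ty, tz, rx, ry, rz], ...]. A call has 1 to 20 rows; each row is the pose to reach, as a shift and turn from the pose commanded when the call began, along the tool's axes at that moment; what a row does not reach only later rows make up. A row lasts 1/8 s, in which the tool goes at most 62.5 mm and 10.7 degrees, less where a joint would pass 70% of its speed; a pose out of reach is approached as far as the arm can. A call with a gripper value outside its range is refused whole. The fingers move at their own pace and stop on an object; "grip_force" is the grip in N (left out, the last holds). Time passes only in rows, so rows that repeat a pose let the fingers close. It gives the time, the measured TCP pose, the force and the opening at its end, in the units of the state.
- monitor.get_obs(): the state, without advancing time (a new reading comes with each control period).
- eyes.camera(name): name is "scene" or "top"; returns (picture, depth): 420x560x3 uint8, blue, green, red; 420x560 float32, m along the optical axis (not along the pixel's ray), 0 where there is no reading.
- eyes.camera_info(name): a dict with "intrinsics" (3x3 intrinsics, pixels), "extrinsics" (4x4, takes a point from world to camera coordinates). Camera axes: x right, y down, z forward; pixel columns grow to the right and rows downward; lengths in m; the calibration is good to about 2 mm. A picture is of the moment at which its call begins. camera_info takes no time and is no camera call.
- ticket.hand_in(): hands the job in, once; it reports no verdict.
Trained networks look in the newest picture that a camera, given by its name, has taken for a name from the list of things; names that differ only in an ending like _2 or _b are one class to them, and where a whole thing is asked for, a point or a joint stands for the part that bears it (a point fixed in the world has none). Each returns a list of dicts, best first, with "confidence" (0 to 1); they miss things now and then, are a little off and sometimes report something else, mostly with a low value. They report only what shows in the picture. A call takes as long as a camera call.
- models.boxes_of(camera, thing): "point" ([x, y, z] in m, in the coordinates of the camera as it stood for that picture, good to about 4 mm: the middle of the surface that is visible of it).
The state is a dict: "clock": time; "joint_pos": joint angles; "joint_velocities": joint speeds; "tau": joint torques, N m; "position": TCP position; "ee_rot": TCP orientation; "ft_force": force on the tool from outside, world axes, zero at the start; "torque": the same for the moment, N m; "grip_width": opening from 0.0 (shut) to 1.0 (fully open).
Only numpy, scipy, OpenCV 4.12 (cv2) and the standard library are available. Lean on these libraries where they do the work, as an engineer would, in place of code of your own. Each camera call takes 0.05 s, during which the arm holds its last target. There are 200 camera calls.

## Working session

There is one attempt and no reset: what is moved stays moved. The work goes in short steps, Python scripts to look and compute and a tool call to move; the robot and the scene stay as the last step left them, time stands still between calls to the robot, and variables do not carry over. Pictures are saved under pics/ and viewed, about 8 in all and at most 12, crops included, and the job is handed in when it is done.

Besides the shell and the picture viewer there is one more tool, called after "Request:" by a JSON object that holds its "fn" and its "kwargs". servo_tool: Moves the arm, as the interface text tells. Its arguments: {"type":"object","properties":{"motion":{"type":"array"},"grip_force":{"type":"number"}},"required":["motion"]}

```bash
mkdir -p pics; cat > h.py <<'E'
import numpy as np, cv2
from scipy.spatial.transform import Rotation as R
from workcell import monitor, eyes, ticket, models
np.set_printoptions(precision=4,suppress=True)
def inv(c): return np.linalg.inv(np.array(eyes.camera_info(c)["extrinsics"]))
def world(c,p): return (inv(c)@np.r_[p,1])[:3]
def find(c,t,n=2):
    return [(round(d["confidence"],2),world(c,d["point"])) for d in models.boxes_of(c,t)[:n]]
def cloud(c,depth):
    K=np.array(eyes.camera_info(c)["intrinsics"]);v,u=np.mgrid[:depth.shape[0],:depth.shape[1]]
    p=np.stack([(u-K[0,2])/K[0,0]*depth,(v-K[1,2])/K[1,1]*depth,depth,np.ones_like(depth)],-1)
    return (p@inv(c).T)[...,:3]
def pix(c,p):
    K=np.array(eyes.camera_info(c)["intrinsics"]);q=(np.array(eyes.camera_info(c)["extrinsics"])@np.r_[p,1])[:3]
    return (K@q/q[2])[:2]
E
python3 - <<'E'
from h import *
o=monitor.get_obs();print(o)
for c in("scene","top"):
    im,d=eyes.camera(c);cv2.imwrite(f"pics/{c}0.png",im);np.save(f"{c}0.npy",d)
    print(c,inv(c)[:3,3],inv(c)[:3,2])
    for t in["carousel","tray","jar_mid","shaker","berry_cup","tub","riser","plate","cup"]:print(c,t,find(c,t))
E
```

```text
{'clock': 0.0, 'joint_pos': array([-1.1486,  0.3329, -0.0647,  1.461 ,  0.0216,  1.3499, -0.0885]), 'joint_velocities': array([ 0.0009,  0.0001, -0.001 ,  0.0007,  0.0018, -0.0006,  0.0013]), 'tau': array([  0.001 , -62.5454,   0.0496, -39.1592,   0.0162,   0.0097,
         0.    ]), 'position': array([0.2687, 0.5638, 0.2305]), 'ee_rot': array([ 0.8456,  0.5337, -0.0006,  0.0004]), 'ft_force': array([ 0.1603, -0.2041,  0.3848]), 'torque': array([0.0048, 0.0328, 0.0164]), 'grip_width': 1.0020367234964793}
scene [ 0.1779 -0.5102  0.7189] [ 0.405   0.5922 -0.6966]
scene carousel [(0.66, array([ 0.554 , -0.0345,  0.0078]))]
scene tray [(0.55, array([0.6533, 0.0359, 0.0294]))]
scene jar_mid [(0.94, array([0.7562, 0.0322, 0.0878]))]
scene shaker [(0.87, array([0.7057, 0.1547, 0.1005]))]
scene berry_cup [(0.83, array([0.5811, 0.1005, 0.0961])), (0.68, array([ 0.4173, -0.2805,  0.0292]))]
scene tub [(0.89, array([ 0.6302, -0.0152,  0.0614]))]
scene riser [(0.68, array([ 0.6292, -0.0129,  0.0581])), (0.65, array([ 0.6684, -0.0489,  0.3852]))]
scene plate [(0.58, array([ 0.4178, -0.2789,  0.0293]))]
scene cup []
top [0.5026 0.0012 1.0843] [ 0.0417  0.0308 -0.9987]
top carousel [(0.93, array([0.5594, 0.064 , 0.0108]))]
top tray [(0.83, array([0.6683, 0.0872, 0.0304]))]
top jar_mid [(0.49, array([0.7558, 0.0477, 0.1194]))]
top shaker [(0.84, array([0.711 , 0.1715, 0.1111]))]
top berry_cup [(0.82, array([0.5895, 0.1192, 0.0981]))]
top tub [(0.97, array([ 0.6351, -0.0042,  0.0629]))]
top riser [(0.77, array([0.6971, 0.0169, 0.4026])), (0.57, array([0.6628, 0.0877, 0.0289]))]
top plate [(0.72, array([ 0.4287, -0.2669,  0.025 ]))]
top cup [(0.67, array([0.3546, 0.2819, 0.0215])), (0.67, array([0.6661, 0.0909, 0.0326]))]
```

View pics/scene0.png

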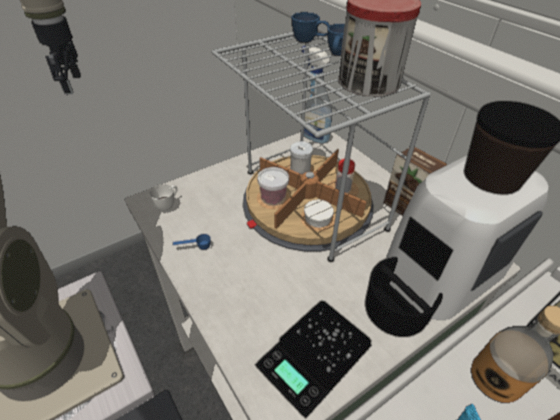

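View pics/top0.png

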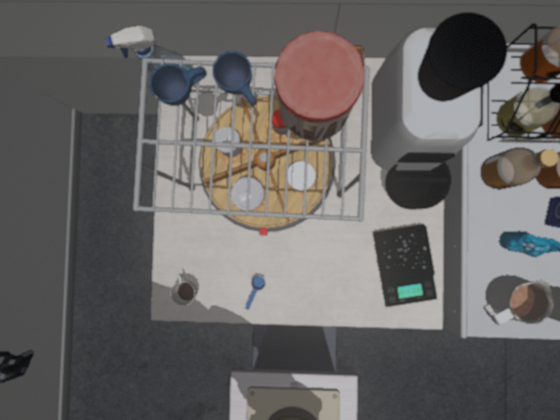

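```bash
python3 - <<'E'
from h import *
from scipy.optimize import least_squares
for c in("scene","top"):
    im=cv2.imread(f"pics/{c}0.png").astype(int);d=np.load(f"{c}0.npy");P=cloud(c,d)
    b,g,r=im[...,0],im[...,1],im[...,2]
    red=(r>110)&(g<0.45*r)&(b<0.45*r)&(d>0)
    n,l,s,ce=cv2.connectedComponentsWithStats(red.astype(np.uint8))
    for i in range(1,n):
        if s[i,4]>12: print(c,ce[i],s[i,4],np.median(P[l==i],0),P[l==i].min(0),P[l==i].max(0))
    # outer edge of tray rim: points z 0.034-.041
    m=(abs(P[...,2]-.038)<.003)&(d>0)&(P[...,0]>.42)&(P[...,0]<.9)&(abs(P[...,1]-.08)<.25)
    q=P[m][:,:2]
    f=least_squares(lambda a:np.hypot(*(q-a).T)-.1625,[.67,.08],loss="soft_l1",f_scale=.003)
    print("axis",f.x,len(q))
E
```

```text
scene [340.6667 162.1667] 18 [0.753  0.053  0.1202] [0.7445 0.0454 0.1174] [0.7646 0.0592 0.1232]
scene [251.5556 223.5333] 45 [0.5045 0.0825 0.013 ] [0.4947 0.0734 0.0087] [0.5159 0.0949 0.0158]
axis [0.6786 0.0815] 840
top [276.964  119.1802] 111 [0.7597 0.0516 0.1213] [0.7461 0.0376 0.1128] [0.78   0.061  0.1254]
top [263.1 230.8] 30 [0.5051 0.0855 0.015 ] [0.4998 0.0779 0.0117] [0.5102 0.0933 0.0209]
axis [0.68   0.0816] 782
```

The scene view shows the jar's red cap at (341,162) and the red mark at (251,224). The top view shows the same cap at (277,119), behind the tin, and the mark at (263,231). The jar is at the rear of the tray, about 160° clockwise from the mark. Next I'll find the divider angles and the scale's pose.

```bash
python3 - <<'E'
from h import *
C=np.array([.679,.0815])
for c in("scene","top"):
    d=np.load(f"{c}0.npy");P=cloud(c,d);im=cv2.imread(f"pics/{c}0.png").astype(int)
    v=P[...,:2]-C;r=np.hypot(v[...,0],v[...,1]);a=np.degrees(np.arctan2(v[...,1],v[...,0]))
    m=(abs(P[...,2]-.081)<.006)&(r>.07)&(r<.16)&(d>0)&(im[...,2]>im[...,0]*1.35)
    h,_=np.histogram(a[m]%360,72,(0,360));print(c,{5*i:int(k) for i,k in enumerate(h) if k>2})
    m2=m; x=np.exp(4j*np.radians(a[m]));print(np.degrees(np.angle(x.mean()))/4,abs(x.mean()))
    # scale
    s=(P[...,2]>.018)&(P[...,2]<.04)&(P[...,0]<.58)&(P[...,0]>.28)&(P[...,1]<-.15)&(P[...,1]>-.4)&(d>0)
    q=P[s][:,:2].astype(np.float32);print("scale",cv2.minAreaRect(q),len(q))
    g=s&(im[...,1]>140)&(im[...,2]<120);print("disp",np.median(P[g],0),g.sum())
E
```

```text
scene {15: 15, 20: 51, 110: 71, 115: 16, 160: 4, 175: 7, 180: 3, 200: 114, 205: 4, 285: 53, 290: 67}
21.477524104787754 0.9136724126827268
scale ((0.4728519916534424, -0.2657534182071686), (0.21685299277305603, 0.13920113444328308), 4.894123554229736) 4736
disp [ 0.3665 -0.2923  0.0182] 2
top {20: 78, 105: 4, 110: 97, 195: 5, 200: 67, 290: 28}
22.038625333177702 0.9839785519870257
scale ((0.4295434355735779, -0.2927011549472809), (0.2994145154953003, 0.204551100730896), 0.1350749284029007) 3317
disp [ 0.373  -0.2818  0.0191] 11
```

Request:
{"fn": "servo_tool", "kwargs": {"motion": [[0,0,0,-0.03,0,0,5],[0,0,0,-0.06,0,0,10],[0,0,0,-0.1,0,0,15],[0,0,0,-0.1,0,0,26]]}}

```text
clock: 1.5
position: [0.2694, 0.5652, 0.3351]
ee_rot: [0.944, 0.33, 0.002, -0.002]
ft_force: [0.7, -0.8, -0.6]
grip_width: 0.141
```

Request:
{"fn": "servo_tool", "kwargs": {"motion": [[0,-0.015,0.035,0,0,0,9],[0,-0.03,0.07,0,0,0,18],[0,-0.045,0.105,0,0,0,27],[0,-0.06,0.14,0,0,0,36],[0,-0.075,0.175,0,0,0,45],[0,-0.09,0.21,0,0,0,54],[0,-0.105,0.245,0,0,0,63],[0,-0.12,0.28,0,0,0,72],[0,-0.135,0.315,0,0,0,81],[0,-0.15,0.35,0,0,0,90],[0,-0.17,0.385,0,0,0,99],[0,-0.19,0.42,0,0,0,108],[0,-0.21,0.46,0,0,0,117],[0,-0.234,0.5,0,0,0,124],[0,-0.234,0.536,0,0,0,128],[0,-0.234,0.536,0,0,0,128]]}}

```text
clock: 3.5
position: [0.4228, -0.0024, 0.3315]
ee_rot: [0.71, -0.704, 0.0, -0.0]
ft_force: [0.1, -0.1, 0.2]
grip_width: 0.0
```

```bash
python3 -c "
from h import *
o=monitor.get_obs();print(o['clock'],o['joint_pos'],o['position'],R.from_quat(o['ee_rot']).as_matrix(),o['ft_force'])"
```

```text
3.5 [-0.6771 -0.2173  0.4886  1.8029  0.1014  1.5308 -1.7646] [ 0.4228 -0.0024  0.3315] [[ 0.0084 -1.      0.0006]
 [-1.     -0.0084  0.0002]
 [-0.0002 -0.0006 -1.    ]] [ 0.0956 -0.1212  0.2214]
```

Request:
{"fn": "servo_tool", "kwargs": {"motion": [[0,0.005,-0.01,0.0,9,0,0],[0,0.01,-0.02,0.02,18,0,0],[0,0.015,-0.03,0.04,27,0,0],[0,0.018,-0.04,0.06,35,0,0],[0,0.018,-0.06,0.1,35,0,0],[0,0.018,-0.08,0.14,35,0,0],[0,0.018,-0.1,0.18,35,0,0],[0,0.018,-0.1,0.18,35,0,0]]}}

```text
clock: 4.5
position: [0.5208, -0.0163, 0.1477]
ee_rot: [0.68, -0.67, 0.209, -0.212]
ft_force: [-1.1, 0.2, 0.1]
grip_width: -0.003
```

```bash
python3 -c "
from h import *
o=monitor.get_obs();print(o['clock'],o['joint_pos'],o['position'],R.from_quat(o['ee_rot']).as_matrix(),o['ft_force'])"
```

```text
4.5 [-0.2782 -0.2125  0.1804  2.3538  0.2102  0.4011 -1.8141] [ 0.5208 -0.0163  0.1477] [[ 0.0148 -0.8228  0.5681]
 [-0.9999 -0.0129  0.0074]
 [ 0.0013 -0.5681 -0.8229]] [-1.0763  0.1594  0.1327]
```

Request:
{"fn": "servo_tool", "kwargs": {"motion": [[0,0,0.004,0.035,0,0,0],[0,0,0.008,0.07,0,0,0],[0,0,0.012,0.105,0,0,0],[0,0,0.012,0.105,0,0,0]]}}

```text
clock: 5.0
position: [0.5723, -0.0154, 0.0577]
ee_rot: [0.68, -0.67, 0.21, -0.213]
ft_force: [-0.5, 0.0, 0.1]
grip_width: 0.001
```

```bash
python3 -c "
from h import *
o=monitor.get_obs();print(o['clock'],o['joint_pos'],o['position'],o['ft_force'])
im,d=eyes.camera('scene');cv2.imwrite('pics/s1.png',cv2.resize(im[100:300,180:440],None,fx=3,fy=3))"
```

```text
5.0 [-0.275   0.0999  0.2086  2.3161  0.1102  0.1212 -1.7352] [ 0.5723 -0.0154  0.0577] [-0.4665  0.0173  0.1398]
```

View pics/s1.png

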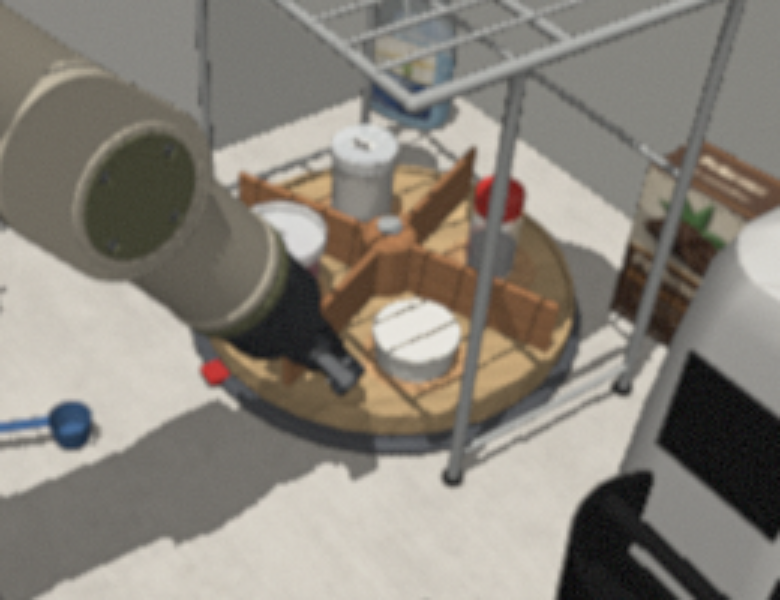

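The crop shows the closed fingertip at (345,370), on the tray between the front divider and the tub at (415,340). It touches neither. Next I'll work out the arc numbers for the clockwise push.

```bash
cat >> h.py <<'E'
C=np.array([.679,.0815])
def arc(angs,r=.145,z=.057,rx=0):
    o=monitor.get_obs();M=R.from_quat(o["ee_rot"]).as_matrix();p=o["position"]
    for i,a in enumerate(angs):
        w=np.r_[C+r*np.array([np.cos(np.radians(a)),np.sin(np.radians(a))]),z]
        t=M.T@(w-p);print("[0, %.3f, %.3f, %.3f, %g, 0, 0],"%(*t,rx),end=" ")
    print()
E
python3 -c "
from h import *
arc([217,212,207,202,197,192,187,182,177,172,167,162,157,152,147,143,139,136,133,131],rx=-6)"
```

```text
[0, -0.010, 0.009, -0.004, -6, 0, 0], [0, -0.020, 0.015, -0.008, -6, 0, 0], [0, -0.032, 0.019, -0.011, -6, 0, 0], [0, -0.043, 0.024, -0.014, -6, 0, 0], [0, -0.055, 0.027, -0.016, -6, 0, 0], [0, -0.067, 0.029, -0.018, -6, 0, 0], [0, -0.080, 0.031, -0.019, -6, 0, 0], [0, -0.093, 0.032, -0.020, -6, 0, 0], [0, -0.105, 0.031, -0.019, -6, 0, 0], [0, -0.118, 0.030, -0.019, -6, 0, 0], [0, -0.130, 0.028, -0.017, -6, 0, 0], [0, -0.142, 0.025, -0.015, -6, 0, 0], [0, -0.154, 0.022, -0.013, -6, 0, 0], [0, -0.165, 0.017, -0.009, -6, 0, 0], [0, -0.176, 0.012, -0.006, -6, 0, 0], [0, -0.184, 0.007, -0.002, -6, 0, 0], [0, -0.192, 0.001, 0.002, -6, 0, 0], [0, -0.198, -0.003, 0.005, -6, 0, 0], [0, -0.203, -0.007, 0.008, -6, 0, 0], [0, -0.206, -0.010, 0.010, -6, 0, 0],
```

Request:
{"fn": "servo_tool", "kwargs": {"motion": [[0,-0.01,0.009,-0.004,-3,0,0],[0,-0.02,0.015,-0.008,-6,0,0],[0,-0.032,0.019,-0.011,-6,0,0],[0,-0.043,0.024,-0.014,-6,0,0],[0,-0.055,0.027,-0.016,-6,0,0],[0,-0.067,0.029,-0.018,-6,0,0],[0,-0.08,0.031,-0.019,-6,0,0]]}}

```text
clock: 5.92
position: [0.536, 0.0638, 0.0594]
ee_rot: [0.688, -0.68, 0.177, -0.18]
ft_force: [1.7, -1.1, 0.6]
grip_width: 0.002
```

```bash
cat >> h.py <<'E'
def div(c):
    im,d=eyes.camera(c);P=cloud(c,d);im=im.astype(int)
    v=P[...,:2]-C;r=np.hypot(v[...,0],v[...,1]);a=np.degrees(np.arctan2(v[...,1],v[...,0]))
    m=(abs(P[...,2]-.081)<.006)&(r>.07)&(r<.16)&(d>0)&(im[...,2]>im[...,0]*1.35)
    x=np.exp(4j*np.radians(a[m])).mean();print(c,"div mod 90:",np.degrees(np.angle(x))/4%90,abs(x),m.sum())
    return im
def st():
    o=monitor.get_obs();print(o['clock'],o['joint_pos'],o['position'],o['ft_force'])
E
python3 -c "
from h import *
st();im=div('top');cv2.imwrite('pics/t1.png',cv2.resize(im[80:280,130:390].astype(np.uint8),None,fx=2.5,fy=2.5))
div('scene')
arc([182,177,172,167,162,157,152,147,143,139,136,133,131])"
```

```text
5.925 [-0.4931  0.0481  0.2101  2.313   0.4052  0.311  -2.2013] [0.536  0.0638 0.0594] [ 1.6923 -1.0571  0.5888]
top div mod 90: 0.06485390616931372 0.9866822122112128 393
scene div mod 90: 87.81872916287645 0.9353843297138322 367
[0, -0.012, 0.002, 0.001, 0, 0, 0], [0, -0.024, 0.002, 0.001, 0, 0, 0], [0, -0.037, 0.001, 0.002, 0, 0, 0], [0, -0.049, -0.001, 0.003, 0, 0, 0], [0, -0.061, -0.004, 0.005, 0, 0, 0], [0, -0.073, -0.008, 0.007, 0, 0, 0], [0, -0.084, -0.013, 0.010, 0, 0, 0], [0, -0.095, -0.019, 0.013, 0, 0, 0], [0, -0.103, -0.024, 0.016, 0, 0, 0], [0, -0.111, -0.030, 0.019, 0, 0, 0], [0, -0.117, -0.034, 0.022, 0, 0, 0], [0, -0.122, -0.039, 0.024, 0, 0, 0], [0, -0.125, -0.042, 0.026, 0, 0, 0],
```

Request:
{"fn": "servo_tool", "kwargs": {"motion": [[0,-0.012,0.002,0.001,0,0,-4],[0,-0.024,0.002,0.001,0,0,-8],[0,-0.037,0.001,0.002,0,0,-12],[0,-0.049,-0.001,0.003,0,0,-16],[0,-0.061,-0.004,0.005,0,0,-20],[0,-0.073,-0.008,0.007,0,0,-24],[0,-0.084,-0.013,0.01,0,0,-28],[0,-0.095,-0.019,0.013,0,0,-30],[0,-0.103,-0.024,0.016,0,0,-30],[0,-0.108,-0.027,0.018,0,0,-30],[0,-0.111,-0.029,0.019,0,0,-30]]}}

```text
clock: 7.4
position: [0.5686, 0.1749, 0.0535]
ee_rot: [0.842, -0.479, 0.216, -0.127]
ft_force: [-0.4, -0.3, 0.1]
grip_width: -0.0
```

```bash
python3 -c "
from h import *
st();im=div('top');cv2.imwrite('pics/t1.png',cv2.resize(im[80:280,130:390].astype(np.uint8),None,fx=2.5,fy=2.5))
div('scene');o=monitor.get_obs();print(R.from_quat(o['ee_rot']).as_matrix())
"
```

```text
7.4 [-0.6127  0.1934  0.1099  2.1611  0.5782  0.3951 -2.037 ] [0.5686 0.1749 0.0535] [-0.4302 -0.2959  0.1143]
top div mod 90: 44.34635073945783 0.9767549167576284 295
scene div mod 90: 43.855721611863146 0.9343731477015514 358
[[ 0.4489 -0.7506  0.4849]
 [-0.8601 -0.5101  0.0068]
 [ 0.2422 -0.4201 -0.8746]]
```

View pics/t1.png

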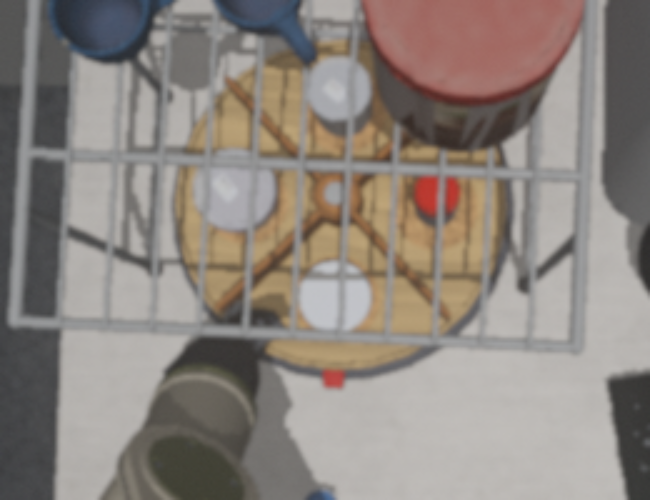

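The top view shows the divider at 134°, the tub at the mark, and the red cap at (437,192), so the jar is at about 270°. One more push of about −90° is needed. I'll retract and go behind the next divider.

```bash
cat >> h.py <<'E'
def way(ws):
    o=monitor.get_obs();M=R.from_quat(o["ee_rot"]).as_matrix();p=o["position"]
    for w in ws: print(w,(M.T@(np.array(w)-p)).round(3).tolist())
E
python3 -c "
from h import *
way([(.505,.175,.168),(.555,-.04,.168),(.6,-.04,.057)])"
```

```text
(0.505, 0.175, 0.168) [-0.001, -0.0, -0.131]
(0.555, -0.04, 0.168) [0.207, 0.072, -0.108]
(0.6, -0.04, 0.057) [0.2, 0.085, 0.011]
```

Request:
{"fn": "servo_tool", "kwargs": {"motion": [[0,0,0,-0.03,0,0,0],[0,0,0,-0.08,0,0,0],[0,0,0,-0.131,0,0,0],[0,0.04,0.014,-0.126,0,0,6],[0,0.083,0.029,-0.122,0,0,13],[0,0.125,0.043,-0.117,0,0,20],[0,0.166,0.058,-0.113,0,0,26],[0,0.207,0.072,-0.108,0,0,30],[0,0.207,0.072,-0.108,0,0,30],[0,0.205,0.076,-0.07,0,0,30],[0,0.202,0.08,-0.03,0,0,30],[0,0.2,0.085,0.011,0,0,30],[0,0.2,0.085,0.011,0,0,30]]}}

```text
clock: 9.12
position: [0.5983, -0.0398, 0.0537]
ee_rot: [0.69, -0.68, 0.174, -0.176]
ft_force: [0.6, 1.0, 0.2]
grip_width: 0.003
```

```bash
python3 -c "
from h import *
st();div('top');div('scene')
arc([237,232,227,222,217,212,207,202,197,192,187,182,177,172,167,162,157,152,147,144])
"
```

```text
9.125 [-0.4089  0.1941  0.4296  2.1798 -0.2905  0.2943 -1.3057] [ 0.5983 -0.0398  0.0537] [0.5944 1.0351 0.1659]
top div mod 90: 40.001869647994226 0.9504846250805818 278
scene div mod 90: 38.13771853153798 0.9198706935022603 192
[0, 0.000, -0.001, 0.000, 0, 0, 0], [0, -0.007, 0.008, -0.005, 0, 0, 0], [0, -0.016, 0.017, -0.009, 0, 0, 0], [0, -0.025, 0.024, -0.013, 0, 0, 0], [0, -0.035, 0.031, -0.017, 0, 0, 0], [0, -0.045, 0.037, -0.021, 0, 0, 0], [0, -0.056, 0.043, -0.024, 0, 0, 0], [0, -0.068, 0.047, -0.026, 0, 0, 0], [0, -0.080, 0.051, -0.028, 0, 0, 0], [0, -0.092, 0.053, -0.029, 0, 0, 0], [0, -0.105, 0.055, -0.030, 0, 0, 0], [0, -0.117, 0.056, -0.031, 0, 0, 0], [0, -0.130, 0.055, -0.031, 0, 0, 0], [0, -0.143, 0.054, -0.030, 0, 0, 0], [0, -0.155, 0.052, -0.029, 0, 0, 0], [0, -0.167, 0.049, -0.027, 0, 0, 0], [0, -0.179, 0.045, -0.025, 0, 0, 0], [0, -0.190, 0.040, -0.022, 0, 0, 0], [0, -0.201, 0.034, -0.019, 0, 0, 0], [0, -0.207, 0.030, -0.017, 0, 0, 0],
```

Request:
{"fn": "servo_tool", "kwargs": {"motion": [[0,-0.007,0.008,-0.005,0,0,0],[0,-0.016,0.017,-0.009,0,0,0],[0,-0.025,0.024,-0.013,0,0,0],[0,-0.035,0.031,-0.017,0,0,0],[0,-0.045,0.037,-0.021,0,0,0],[0,-0.056,0.043,-0.024,0,0,0],[0,-0.068,0.047,-0.026,0,0,0],[0,-0.08,0.051,-0.028,0,0,0],[0,-0.092,0.053,-0.029,0,0,-3],[0,-0.105,0.055,-0.03,0,0,-6],[0,-0.117,0.056,-0.031,0,0,-9],[0,-0.13,0.055,-0.031,0,0,-12],[0,-0.143,0.054,-0.03,0,0,-16],[0,-0.155,0.052,-0.029,0,0,-20],[0,-0.165,0.049,-0.027,0,0,-23],[0,-0.173,0.047,-0.026,0,0,-25],[0,-0.18,0.044,-0.025,0,0,-25],[0,-0.186,0.042,-0.023,0,0,-25],[0,-0.19,0.04,-0.022,0,0,-25],[0,-0.19,0.04,-0.022,0,0,-25]]}}

```text
clock: 11.72
position: [0.5517, 0.1492, 0.0567]
ee_rot: [0.82, -0.515, 0.21, -0.136]
ft_force: [0.6, -0.0, 0.8]
grip_width: -0.0
```

```bash
python3 -c "
from h import *
st();div('top');div('scene')
for c in('top','scene'):print(find(c,'jar_mid'),find(c,'tub'),find(c,'shaker'),find(c,'berry_cup'))
arc([150,148,146,145,144])
"
```

```text
11.725 [-0.933   0.1403  0.4836  2.2363  0.4454  0.3531 -1.9755] [0.5517 0.1492 0.0567] [ 0.5857 -0.0275  0.7839]
top div mod 90: 55.51339643061987 0.9532261037375366 313
scene div mod 90: 55.90697423162939 0.957338189085721 306
[(0.5, array([0.5873, 0.0618, 0.1196])), (0.34, array([0.7691, 0.0924, 0.0998]))] [(0.57, array([0.6589, 0.1742, 0.0602]))] [(0.73, array([ 0.6854, -0.0053,  0.1147]))] [(0.94, array([0.769 , 0.0956, 0.1002])), (0.56, array([ 0.4291, -0.266 ,  0.0256]))]
[(0.86, array([0.5732, 0.0522, 0.0846]))] [(0.57, array([0.6529, 0.1707, 0.0585]))] [(0.64, array([ 0.684 , -0.0239,  0.0961])), (0.43, array([ 0.5584, -0.038 ,  0.0086]))] [(0.86, array([0.7571, 0.0896, 0.0962])), (0.56, array([0.6405, 0.0345, 0.0269]))]
[0, -0.004, -0.004, 0.001, 0, 0, 0], [0, -0.007, -0.008, 0.002, 0, 0, 0], [0, -0.010, -0.012, 0.003, 0, 0, 0], [0, -0.011, -0.014, 0.004, 0, 0, 0], [0, -0.012, -0.016, 0.005, 0, 0, 0],
```

```bash
python3 -c "
from h import *
arc([149.5,147,145,143.5,142,141])
"
```

```text
[0, -0.005, -0.005, 0.001, 0, 0, 0], [0, -0.008, -0.010, 0.003, 0, 0, 0], [0, -0.011, -0.014, 0.004, 0, 0, 0], [0, -0.013, -0.017, 0.005, 0, 0, 0], [0, -0.015, -0.020, 0.006, 0, 0, 0], [0, -0.016, -0.022, 0.007, 0, 0, 0],
```

Request:
{"fn": "servo_tool", "kwargs": {"motion": [[0,-0.005,-0.005,0.001,0,0,0],[0,-0.008,-0.01,0.003,0,0,0],[0,-0.011,-0.014,0.004,0,0,0],[0,-0.013,-0.017,0.005,0,0,0],[0,-0.015,-0.02,0.006,0,0,0],[0,-0.016,-0.022,0.007,0,0,0],[0,-0.016,-0.022,0.007,0,0,0],[0,-0.016,-0.022,0.007,0,0,0]]}}

```text
clock: 13.22
position: [0.5662, 0.1728, 0.0569]
ee_rot: [0.82, -0.515, 0.21, -0.136]
ft_force: [-0.5, -0.6, 1.4]
grip_width: 0.0
```

```bash
python3 -c "
from h import *
st();div('top');div('scene')
for c in('top','scene'):print(find(c,'jar_mid'))
"
```

```text
13.225 [-0.9424  0.1892  0.4656  2.1827  0.417   0.3662 -1.9831] [0.5662 0.1728 0.0569] [-0.5101 -0.5928  1.3613]
top div mod 90: 44.87525679819433 0.955871310182106 299
scene div mod 90: 45.19489832740585 0.9597047386725346 332
[(0.85, array([0.5853, 0.0834, 0.1213]))]
[(0.82, array([0.5723, 0.0664, 0.0861])), (0.45, array([0.6427, 0.0441, 0.0297]))]
```

Request:
{"fn": "servo_tool", "kwargs": {"motion": [[0,0,0,-0.02,0,0,0],[0,0,0,-0.06,0,0,0],[0,0,0,-0.1,0,0,0],[0,0,0,-0.14,0,0,0],[0.3,0,0,-0.14,0,0,8],[0.7,0,0,-0.14,0,0,16],[0.7,0,0,-0.14,0,0,25],[0.7,0,0,-0.14,0,0,25]]}}

```text
clock: 14.42
position: [0.4983, 0.1718, 0.1794]
ee_rot: [0.689, -0.68, 0.176, -0.178]
ft_force: [-0.7, -0.8, 0.7]
grip_width: 0.701
```

```bash
python3 -c "
from h import *
st();div('top');div('scene')
for c in('top','scene'):print(find(c,'jar_mid'))
o=monitor.get_obs();print(R.from_quat(o['ee_rot']).as_matrix())
way([(.535,.083,.174),(.593,.083,.069)])
"
```

```text
14.425 [-0.993  -0.188   0.3675  2.2086  0.5229  0.746  -2.4974] [0.4983 0.1718 0.1794] [-0.6938 -0.7823  0.7281]
top div mod 90: 44.942731246880456 0.9666675654222278 296
scene div mod 90: 45.24897607734749 0.9618401249990717 355
[(0.64, array([0.5863, 0.0817, 0.1183]))]
[(0.6, array([0.5714, 0.0666, 0.088 ])), (0.17, array([ 0.4163, -0.2809,  0.0285]))]
[[ 0.0157 -0.8745  0.4848]
 [-0.9999 -0.0142  0.0066]
 [ 0.0011 -0.4848 -0.8746]]
(0.535, 0.083, 0.174) [0.089, -0.028, 0.022]
(0.593, 0.083, 0.069) [0.09, -0.028, 0.142]
```

Request:
{"fn": "servo_tool", "kwargs": {"motion": [[0.7,0.03,-0.01,0.005,0,0,0],[0.7,0.06,-0.02,0.01,0,0,0],[0.7,0.09,-0.028,0.015,0,0,0],[0.7,0.09,-0.028,0.022,0,0,0],[0.7,0.09,-0.028,0.05,0,0,0],[0.7,0.09,-0.028,0.08,0,0,0],[0.7,0.09,-0.029,0.11,0,0,0],[0.7,0.09,-0.029,0.13,0,0,0],[0.7,0.09,-0.029,0.142,0,0,0],[0.7,0.09,-0.029,0.142,0,0,0]]}}

```text
clock: 15.88
position: [0.5932, 0.0836, 0.068]
ee_rot: [0.69, -0.679, 0.176, -0.177]
ft_force: [-0.3, 0.5, -0.1]
grip_width: 0.7
```

```bash
python3 -c "
from h import *
st();im=div('scene');cv2.imwrite('pics/s2.png',cv2.resize(im[120:270,200:400].astype(np.uint8),None,fx=4,fy=4))
print(find('scene','jar_mid'))
"
```

```text
15.875 [-0.8856  0.1781  0.6355  2.1816  0.0775  0.3291 -1.9065] [0.5932 0.0836 0.068 ] [-0.2945  0.518  -0.0824]
scene div mod 90: 44.201872074068085 0.9580593899489077 256
[(0.86, array([0.569 , 0.066 , 0.0626]))]
```

View pics/s2.png

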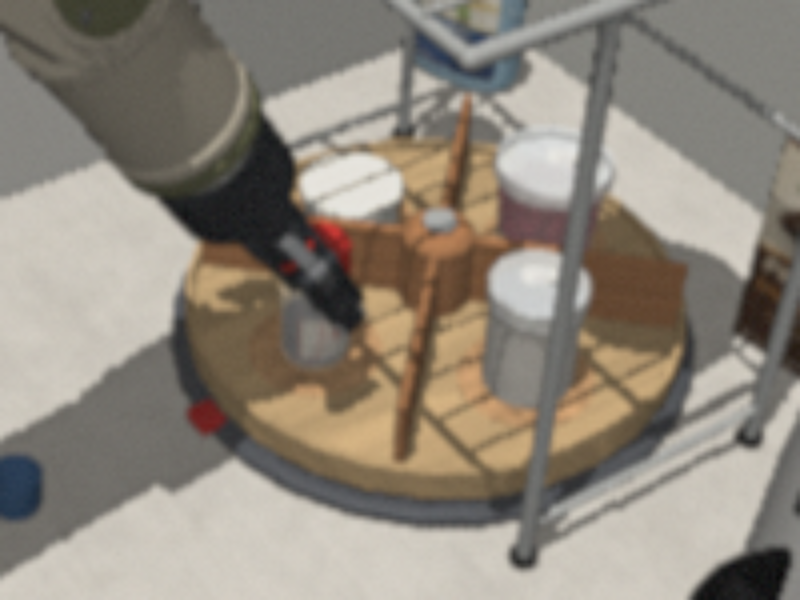

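The crop shows the open fingers on either side of the jar: near finger at (330,290), red cap at (330,245), jar body at (315,325). Its bay is in front of the red mark at (208,415). I'll grip and lift.

Request:
{"fn": "servo_tool", "kwargs": {"motion": [[0.3,0,0,0,0,0,0],[0.3,0,0,0,0,0,0],[0.3,0,0,0,0,0,0],[0.3,0,0,0,0,0,0],[0.3,0,0,0,0,0,0],[0.3,0,-0.005,-0.009,0,0,0],[0.3,0,-0.012,-0.022,0,0,0],[0.3,0,-0.02,-0.035,0,0,0],[0.3,0,-0.02,-0.035,0,0,0]], "grip_force": 40}}

```text
clock: 17.1
position: [0.5948, 0.0836, 0.1109]
ee_rot: [0.689, -0.68, 0.176, -0.179]
ft_force: [-0.2, 0.4, -0.8]
grip_width: 0.497
```

```bash
python3 -c "
from h import *
st();im=div('scene');div('top');cv2.imwrite('pics/s3.png',cv2.resize(im[120:270,200:400].astype(np.uint8),None,fx=4,fy=4))
print(find('scene','jar_mid'),find('scene','plate'),find('top','plate'))
print(pix('top',(.42,-.27,.03)))
im=cv2.imread('pics/top0.png').astype(int);d=np.load('top0.npy');P=cloud('top',d)
m=(im.max(-1)<70);m[:215]=0;m[310:]=0;m[:,:370]=0;m[:,440:]=0
n,l,s,c=cv2.connectedComponentsWithStats(m.astype(np.uint8));k=1+s[1:,4].argmax();q=P[(l==k)&(d>0)];q=q[q[:,2]>.005]
print(cv2.minAreaRect(q[:,:2].astype(np.float32)),len(q),s[k])
o=monitor.get_obs();print(R.from_quat(o['ee_rot']).as_matrix())
"
```

```text
17.1 [-0.9376  0.0867  0.6778  2.1524  0.1685  0.4344 -1.9682] [0.5948 0.0836 0.1109] [-0.1939  0.3665 -0.8051]
scene div mod 90: 44.67130825149941 0.9233217094177505 319
top div mod 90: 44.93520371278451 0.9964346672604348 285
[(0.89, array([0.5667, 0.0699, 0.099 ]))] [(0.97, array([ 0.4161, -0.2802,  0.0281]))] [(0.82, array([ 0.4288, -0.2681,  0.0252]))]
[406.5367 269.1492]
((0.429408460855484, -0.26795464754104614), (0.18555815517902374, 0.12740938365459442), 10.599514961242676) 3286 [ 374  225   62   81 3306]
[[ 0.0134 -0.875   0.4839]
 [-0.9999 -0.012   0.006 ]
 [ 0.0005 -0.4839 -0.8751]]
```

View pics/s3.png

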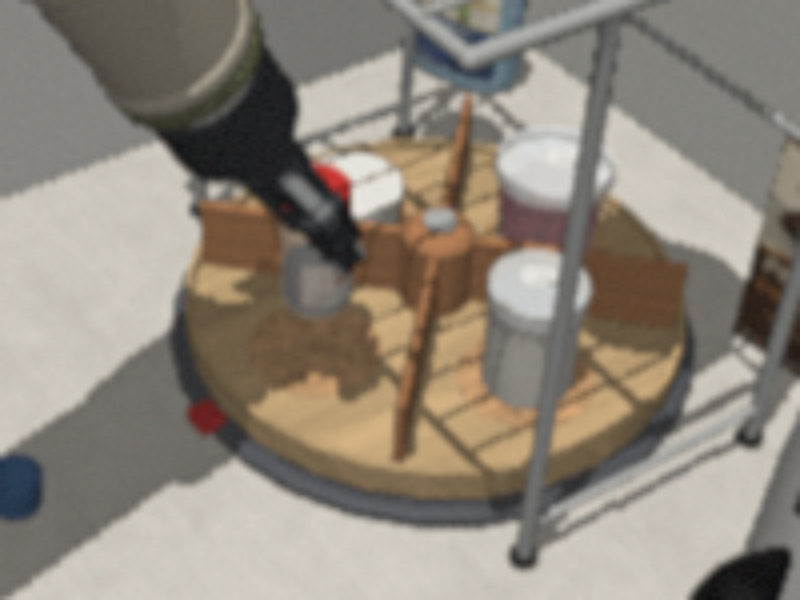

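The jar is held upright and clear of the tray: cap at (332,185), jar bottom at about (318,310). The tray is still at the mark. I'll carry the jar back and across to the scale.

Request:
{"fn": "servo_tool", "kwargs": {"motion": [[0.3,0,0.022,-0.02,0,0,0],[0.3,0,0.045,-0.042,0,0,0],[0.3,0,0.068,-0.063,0,0,0],[0.3,0,0.09,-0.084,0,0,0],[0.3,0.035,0.091,-0.085,0,0,0],[0.3,0.07,0.092,-0.085,0,0,0],[0.3,0.105,0.094,-0.086,0,0,0],[0.3,0.14,0.095,-0.087,0,0,0],[0.3,0.175,0.096,-0.087,0,0,0],[0.3,0.21,0.098,-0.088,0,0,0],[0.3,0.245,0.099,-0.089,0,0,0],[0.3,0.28,0.1,-0.09,0,0,0],[0.3,0.315,0.102,-0.09,0,0,0],[0.3,0.348,0.103,-0.091,0,0,0],[0.3,0.348,0.103,-0.091,0,0,0],[0.3,0.348,0.103,-0.091,0,0,0]]}}

```text
clock: 19.35
position: [0.4646, -0.2659, 0.1388]
ee_rot: [0.689, -0.68, 0.176, -0.178]
ft_force: [-0.2, 0.6, -1.4]
grip_width: 0.493
```

```bash
python3 -c "
from h import *
st();im=div('top');im,_=eyes.camera('scene');cv2.imwrite('pics/s4.png',cv2.resize(im[100:400,180:460],None,fx=2,fy=2))
print(find('scene','jar_mid'),find('scene','plate'))
o=monitor.get_obs();print(R.from_quat(o['ee_rot']).as_matrix())
way([(.466,-.264,.14),(.466,-.264,.08),(.466,-.264,.067)])
"
```

```text
19.35 [-0.8    -0.4824  1.2581  2.2185  0.3436  0.6464 -1.2596] [ 0.4646 -0.2659  0.1388] [-0.2114  0.6348 -1.429 ]
top div mod 90: 44.93881759723804 0.9963401449978311 283
[(0.92, array([ 0.4381, -0.279 ,  0.133 ]))] [(0.77, array([ 0.4073, -0.2847,  0.0271])), (0.47, array([ 0.6908, -0.0769,  0.008 ]))]
[[ 0.0146 -0.8747  0.4845]
 [-0.9999 -0.0127  0.007 ]
 [ 0.     -0.4845 -0.8748]]
(0.466, -0.264, 0.14) [-0.002, -0.002, -0.0]
(0.466, -0.264, 0.08) [-0.002, 0.027, 0.052]
(0.466, -0.264, 0.067) [-0.002, 0.034, 0.064]
```

View pics/s4.png

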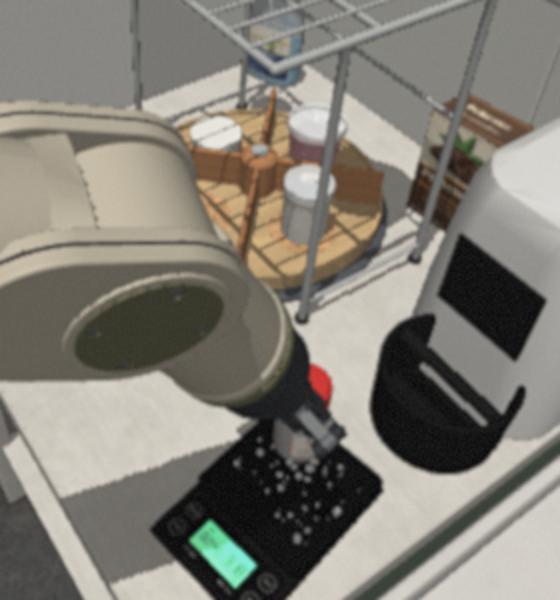

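The jar hangs over the plate: cap at (320,385), plate specks around (290,490). Joints 2 and 3 are close to their limits, so I'll lower in small steps and watch the force.

Request:
{"fn": "servo_tool", "kwargs": {"motion": [[0.3,-0.001,0.006,0.011,0,0,0],[0.3,-0.002,0.012,0.022,0,0,0],[0.3,-0.002,0.018,0.034,0,0,0],[0.3,-0.002,0.024,0.045,0,0,0],[0.3,-0.002,0.029,0.054,0,0,0],[0.3,-0.002,0.029,0.054,0,0,0]]}}

```text
clock: 20.3
position: [0.4525, -0.2533, 0.0926]
ee_rot: [0.688, -0.681, 0.18, -0.176]
ft_force: [0.6, -0.2, -1.0]
grip_width: 0.491
```

```bash
python3 -c "
from h import *
st()
o=monitor.get_obs();print(R.from_quat(o['ee_rot']).as_matrix()[:,2])
im,d=eyes.camera('scene');print(find('scene','jar_mid'));eyes.camera('top');print(find('top','plate'))
way([(.466,-.264,.070),(.466,-.264,.067),(.466,-.264,.064)])
"
```

```text
20.3 [-0.858  -0.4987  1.3385  2.3067  0.4489  0.5362 -1.3367] [ 0.4525 -0.2533  0.0926] [ 0.58   -0.2492 -0.9988]
[ 0.487  -0.0032 -0.8734]
[(0.71, array([ 0.4403, -0.2607,  0.1209])), (0.48, array([0.6402, 0.0495, 0.0282]))]
[(0.75, array([ 0.4723, -0.2478,  0.0248])), (0.61, array([0.6738, 0.1773, 0.0602]))]
(0.466, -0.264, 0.07) [0.01, 0.0, 0.027]
(0.466, -0.264, 0.067) [0.01, 0.002, 0.029]
(0.466, -0.264, 0.064) [0.01, 0.003, 0.032]
```

The descent stalled: joint 2 is at −0.499 and joint 3 at 1.339, so the tool stopped 15 mm short. The carry with fixed heading used up the elbow joint. I'll go back up and left, then swing right with the heading following the base so that joint 1 does the turning.

Request:
{"fn": "servo_tool", "kwargs": {"motion": [[0.3,0,-0.015,-0.028,0,0,0],[0.3,0,-0.034,-0.062,0,0,0],[0.3,-0.035,-0.034,-0.062,0,0,0],[0.3,-0.07,-0.034,-0.062,0,0,0],[0.3,-0.105,-0.034,-0.062,0,0,0],[0.3,-0.14,-0.034,-0.062,0,0,0],[0.3,-0.175,-0.034,-0.062,0,0,0],[0.3,-0.21,-0.034,-0.062,0,0,0],[0.3,-0.245,-0.04,-0.058,0,0,0],[0.3,-0.28,-0.046,-0.055,0,0,0],[0.3,-0.31,-0.051,-0.052,0,0,0],[0.3,-0.31,-0.051,-0.052,0,0,0]]}}

```text
clock: 22.0
position: [0.4697, 0.0592, 0.1607]
ee_rot: [0.689, -0.679, 0.18, -0.176]
ft_force: [-0.2, 1.1, -1.3]
grip_width: 0.499
```

```bash
cat >> h.py <<'E'
def swing(ps,z,yaws,g=.3):
    """rows: TCP to world xy ps, z, heading turned by yaw deg (about world z) from now"""
    o=monitor.get_obs();M=R.from_quat(o["ee_rot"]);p=o["position"]
    for (x,y),zz,a in zip(ps,z,yaws):
        t=M.inv().apply(np.array([x,y,zz])-p);r=(M.inv()*R.from_euler('z',a,degrees=True)*M).as_rotvec(degrees=True)
        print("[%g, %.3f, %.3f, %.3f, %.1f, %.1f, %.1f],"%(g,*t,*r),end=" ")
    print()
E
python3 -c "
from h import *
st();p=monitor.get_obs()['position'];r0=np.hypot(p[0],p[1]);a0=np.degrees(np.arctan2(p[1],p[0]));print(r0,a0)
n=12;yaw=np.linspace(0,-36,n+1)[1:];az=np.radians(a0+yaw);rr=np.linspace(r0,.537,n+1)[1:]
swing(np.c_[rr*np.cos(az),rr*np.sin(az)],[.15]*n,yaw)
"
```

```text
22.0 [-0.5343 -0.3117  0.165   2.3537  0.3827  0.6486 -2.1754] [0.4697 0.0592 0.1607] [-0.1842  1.0662 -1.3018]
0.4734588739353304 7.18028351632887
[0.3, 0.024, -0.001, 0.013, -0.0, 1.5, 2.6], [0.3, 0.049, -0.006, 0.016, -0.1, 2.9, 5.2], [0.3, 0.075, -0.011, 0.019, -0.1, 4.4, 7.9], [0.3, 0.101, -0.013, 0.021, -0.1, 5.8, 10.5], [0.3, 0.127, -0.015, 0.022, -0.1, 7.3, 13.1], [0.3, 0.154, -0.016, 0.023, -0.2, 8.8, 15.7], [0.3, 0.181, -0.015, 0.022, -0.2, 10.2, 18.3], [0.3, 0.209, -0.013, 0.022, -0.2, 11.7, 21.0], [0.3, 0.236, -0.009, 0.020, -0.3, 13.2, 23.6], [0.3, 0.263, -0.004, 0.017, -0.3, 14.6, 26.2], [0.3, 0.291, 0.002, 0.014, -0.3, 16.1, 28.8], [0.3, 0.318, 0.009, 0.010, -0.3, 17.5, 31.4],
```

Request:
{"fn": "servo_tool", "kwargs": {"motion": [[0.3,0.024,-0.001,0.013,0,1.5,2.6],[0.3,0.049,-0.006,0.016,-0.1,2.9,5.2],[0.3,0.075,-0.011,0.019,-0.1,4.4,7.9],[0.3,0.101,-0.013,0.021,-0.1,5.8,10.5],[0.3,0.127,-0.015,0.022,-0.1,7.3,13.1],[0.3,0.154,-0.016,0.023,-0.2,8.8,15.7],[0.3,0.181,-0.015,0.022,-0.2,10.2,18.3],[0.3,0.209,-0.013,0.022,-0.2,11.7,21],[0.3,0.236,-0.009,0.02,-0.3,13.2,23.6],[0.3,0.263,-0.004,0.017,-0.3,14.6,26.2],[0.3,0.291,0.002,0.014,-0.3,16.1,28.8],[0.3,0.318,0.009,0.01,-0.3,17.5,31.4],[0.3,0.318,0.009,0.01,-0.3,17.5,31.4]]}}

```text
clock: 23.62
position: [0.4683, -0.2633, 0.1503]
ee_rot: [-0.442, 0.861, -0.226, 0.111]
ft_force: [0.5, 1.1, -2.2]
grip_width: 0.494
```

```bash
python3 -c "
from h import *
st();eyes.camera('scene');eyes.camera('top');print(find('scene','jar_mid'),find('scene','plate'),find('top','plate'))
o=monitor.get_obs();M=R.from_quat(o['ee_rot']).as_matrix();print(M)
h=M[:2,2]/np.hypot(*M[:2,2]);t=np.array([.46,-.263])+.008*h;print(t)
way([(*t,.14),(*t,.08),(*t,.07),(*t,.067),(*t,.065)])
"
```

```text
23.625 [-0.2168 -0.1679  0.5197  2.2513  0.4371  0.5887 -2.1856] [ 0.4683 -0.2633  0.1503] [ 0.4616  1.1152 -2.1646]
[(0.63, array([ 0.4572, -0.2684,  0.1966]))] [(0.8, array([ 0.4111, -0.2847,  0.0304]))] [(0.66, array([ 0.484 , -0.2298,  0.0267]))]
[[-0.5793 -0.714   0.3933]
 [-0.8151  0.5025 -0.2882]
 [ 0.0082 -0.4875 -0.8731]]
[ 0.4665 -0.2677]
(np.float64(0.46645261185877834), np.float64(-0.2677290379782735), 0.14) [0.008, 0.003, 0.01]
(np.float64(0.46645261185877834), np.float64(-0.2677290379782735), 0.08) [0.007, 0.033, 0.062]
(np.float64(0.46645261185877834), np.float64(-0.2677290379782735), 0.07) [0.007, 0.038, 0.071]
(np.float64(0.46645261185877834), np.float64(-0.2677290379782735), 0.067) [0.007, 0.039, 0.074]
(np.float64(0.46645261185877834), np.float64(-0.2677290379782735), 0.065) [0.007, 0.04, 0.075]
```

Request:
{"fn": "servo_tool", "kwargs": {"motion": [[0.3,0.004,0.007,0.015,0,0,0],[0.3,0.005,0.014,0.028,0,0,0],[0.3,0.006,0.021,0.041,0,0,0],[0.3,0.007,0.028,0.053,0,0,0],[0.3,0.007,0.033,0.062,0,0,0],[0.3,0.007,0.036,0.068,0,0,0],[0.3,0.007,0.037,0.07,0,0,0],[0.3,0.007,0.037,0.07,0,0,0]]}}

```text
clock: 24.88
position: [0.4664, -0.2683, 0.0714]
ee_rot: [-0.444, 0.86, -0.226, 0.112]
ft_force: [-1.0, 0.3, -1.9]
grip_width: 0.497
```

```bash
python3 -c "
from h import *
st();im,d=eyes.camera('scene');cv2.imwrite('pics/s5.png',cv2.resize(im[240:420,230:400],None,fx=3,fy=3))
P=cloud('scene',d);print(find('scene','jar_mid'))
o=monitor.get_obs();M=R.from_quat(o['ee_rot']).as_matrix();print(M[:,2])
"
```

```text
24.875 [-0.2116  0.0035  0.5706  2.3235  0.3943  0.3465 -2.169 ] [ 0.4664 -0.2683  0.0714] [-0.9519  0.3254 -1.9135]
[(0.64, array([ 0.4567, -0.2726,  0.1169]))]
[ 0.3937 -0.2886 -0.8727]
```

View pics/s5.png

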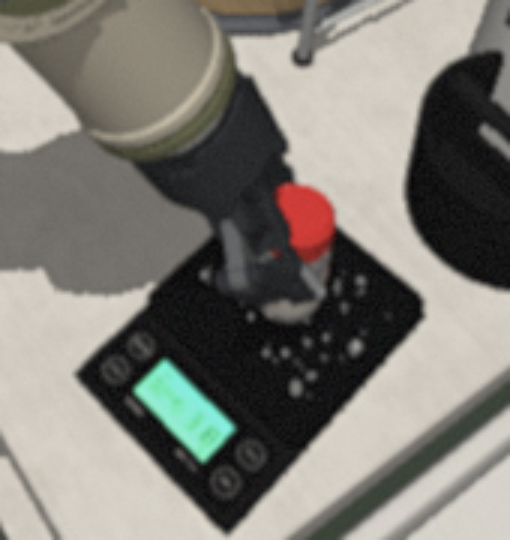

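The jar hangs just above the plate, near its middle: jar base at about (293,305), plate from the left corner at (150,300) to the right corner at (425,305). I'll do the last few millimetres.

Request:
{"fn": "servo_tool", "kwargs": {"motion": [[0.3,0,0.001,0.002,0,0,0],[0.3,0,0.002,0.003,0,0,0],[0.3,0,0.002,0.0035,0,0,0],[0.3,0,0.002,0.0035,0,0,0]]}}

```text
clock: 25.48
position: [0.4662, -0.2683, 0.0672]
ee_rot: [-0.444, 0.86, -0.226, 0.112]
ft_force: [0.2, -0.1, -0.7]
grip_width: 0.496
```

Request:
{"fn": "servo_tool", "kwargs": {"motion": [[0.3,0,0.0005,0.001,0,0,0],[0.3,0,0.001,0.0015,0,0,0],[0.3,0,0.001,0.0015,0,0,0]]}}

```text
clock: 25.85
position: [0.4663, -0.2683, 0.0656]
ee_rot: [-0.444, 0.86, -0.226, 0.112]
ft_force: [-0.7, -0.5, 0.6]
grip_width: 0.499
```

Contact: the vertical force rose from −1.9 to +0.6 N. I'll open and back out along the tool axis.

Request:
{"fn": "servo_tool", "kwargs": {"motion": [[0.55,0,0,0,0,0,0],[0.62,0,0,0,0,0,0],[0.75,0,0,0,0,0,0],[0.75,0,0,0,0,0,0],[0.75,0,0,-0.01,0,0,0],[0.75,0,0,-0.03,0,0,0],[0.75,0,0,-0.06,0,0,0],[0.75,0,0,-0.1,0,0,0],[0.75,0,0,-0.14,0,0,0],[0.75,0,0,-0.18,0,0,0],[0.75,0,0,-0.18,0,0,0],[0.75,0,0,-0.18,0,0,0]]}}

```text
clock: 27.35
position: [0.3951, -0.2166, 0.2223]
ee_rot: [-0.444, 0.86, -0.226, 0.112]
ft_force: [-0.7, 0.6, -0.3]
grip_width: 0.75
```

```bash
python3 - <<'E'
from h import *
st();im,d=eyes.camera('scene');cv2.imwrite('pics/s6.png',cv2.resize(im[100:400,180:460],None,fx=2,fy=2))
P=cloud('scene',d);div('top');i2=im.astype(int);red=(i2[...,2]>110)&(i2[...,1]<.45*i2[...,2])&(i2[...,0]<.45*i2[...,2])&(P[...,1]<-.15)&(P[...,2]<.3)
q=P[red];print("cap",q.min(0),q.max(0))
for c in('scene','top'):print([(t,find(c,t,1)) for t in('jar_mid','plate','shaker','berry_cup','tub','cup')])
m=(im.max(-1)<75)&(P[...,2]>.012)&(P[...,2]<.035)&(P[...,0]<.56)&(P[...,0]>.3)&(P[...,1]<-.17)&(P[...,1]>-.37)
n,l,s,c=cv2.connectedComponentsWithStats(m.astype(np.uint8));k=1+s[1:,4].argmax()
print(cv2.minAreaRect(P[l==k][:,:2].astype(np.float32)))
E
```

```text
27.35 [-0.1589 -0.5     0.3177  2.3141  0.4904  0.8926 -2.2629] [ 0.3951 -0.2166  0.2223] [-0.7492  0.571  -0.2662]
top div mod 90: 44.9746715831598 0.9963633349300003 291
cap [ 0.4345 -0.2869  0.0245] [ 0.5156 -0.2045  0.1189]
[('jar_mid', [(0.63, array([ 0.4437, -0.2722,  0.0985]))]), ('plate', [(0.62, array([ 0.4045, -0.2872,  0.031 ]))]), ('shaker', [(0.61, array([ 0.6626, -0.0227,  0.0998]))]), ('berry_cup', [(0.96, array([0.7543, 0.0717, 0.0965]))]), ('tub', [(0.7, array([0.6728, 0.1703, 0.061 ]))]), ('cup', [(0.62, array([0.3452, 0.2614, 0.0376]))])]
[('jar_mid', [(0.67, array([ 0.4614, -0.2558,  0.1134]))]), ('plate', [(0.93, array([ 0.4262, -0.2699,  0.0287]))]), ('shaker', [(0.93, array([ 0.6698, -0.0078,  0.1127]))]), ('berry_cup', [(0.66, array([0.7693, 0.0839, 0.0982]))]), ('tub', [(0.61, array([0.6759, 0.1787, 0.0638]))]), ('cup', [(0.79, array([0.3537, 0.2767, 0.0221]))])]
((0.4268838167190552, -0.2719792127609253), (0.1886429637670517, 0.13098269701004028), 10.584574699401855)
```

View pics/s6.png

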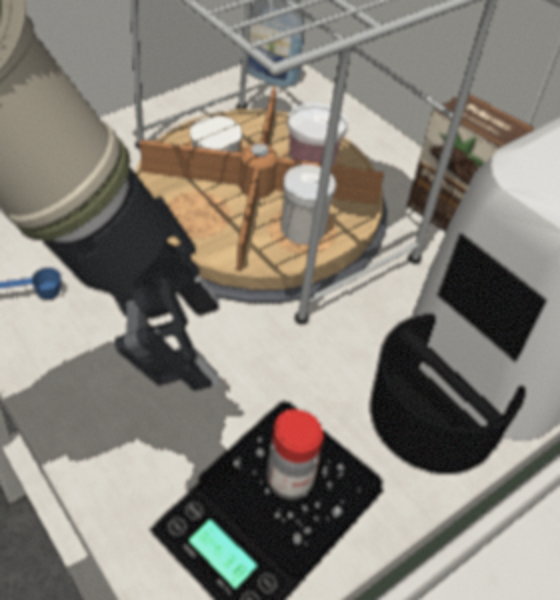

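```bash
python3 -c "
from workcell import ticket
print(ticket.hand_in())"
```

```text
the job is handed in; nothing more can be done
None
```

The spice jar is standing upright on the scale's plate, and its empty bay is at the red mark. I handed the job in at about 28 s on the clock; no verdict is reported.

**What I did:** I turned the tray about 158° clockwise in two pushes on its dividers. Then I gripped the jar leaning in from the front, lifted it out and carried it to the scale. The first try at lowering it stalled at the limits of joints 2 and 3. I backed off, swung over with a different arm posture, set the jar down and backed clear.

**Last checks:**
- **Tray:** the divider angle read 45.0° from the top camera, against a target of about 44.3°. That puts the bay roughly 1–2 mm from the mark.
- **Jar:** it looked upright in the last picture, which was the only check on its tilt. I put it at about (0.46, -0.26), within about 10 mm of my plate-centre estimate of (0.456, -0.266).
- **Other toppings:** the shaker, berry cup and tub were all standing in their bays.
- **Espresso cup:** the top camera placed it about 5 mm from its first reading, which is about the detector's own error.
- **Robot:** it touched nothing, with wrist force readings under 1 N.

**Disagreements:** the detector's plate point fell nearer the middle of the whole scale, so I worked out the plate centre from the scale's outline instead. My last colour check for the jar's cap also picked up other red pixels and was no use. Joint 2 ended at its lower limit (-0.50) after backing away.

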